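Load a cartridge column under a spring clamp with a captive lifting screw

ROBOT

A 7-joint arm with a two-finger parallel gripper is mounted at the origin on the work surface. World frame = base frame: x ahead of the robot, y to its left, z up, the work surface at z = 0. Lengths are in m, angles in rad, forces in N, time in s.
With the tool pointing down it reaches from about 0.425 to 0.95 m from the base axis. Payload 4.7 kg.
Tool frame: the origin (TCP) lies between the finger pads; the fingertips stand 19 mm ahead of it and the grasp point (between the pads) is the TCP (tip_reach is the distance from the TCP to the fingertips, in m); z points along the fingers, y is the line along which they close (so a half turn about z gives the same grasp; the last joint's range is limited). The gripper opens to 85 mm and grips with 20 to 120 N. Pads are 22 mm wide; open, the fingers measure 114 mm over their backs; the gripper's body (76 mm by 85 mm) begins 54 mm behind the grasp point. The pads swing forward as they close: fully open they stand 13 mm farther back than shut.
Start: joints at [1.221, 0.469, -0.049, 1.532, 0.024, 1.141, -0.082], TCP at [0.213, -0.641, 0.25] pointing down, gripper open.
Joint ranges: [-2.59, 2.59], [-0.33, 1.99], [-1.39, 1.29], [0.1, 2.45], [-1.04, 4.18], [0.21, 1.99], [-2.66, 2.66]. Speed limits (rad/s): [2.57, 2.57, 3.14, 3.14, 3.14, 3.14, 3.14].

INTERFACE

Orientations are given as a rotation vector (axis times angle).
In Python, from bench import * gives the robot as it stands.
- The arm moves only by the shell command python3 -m pendant 'ROWS'. ROWS is JSON, a list of rows, each a list of 3 entries, a list of its own where there are three numbers: the turn, a rotation vector about the tool's x, y, z as a fraction of full scale, then the shift along the tool's x, y, z as a fraction of full scale, then the closure, from 0 (fully open) to 1 (shut). In form: [[[wx, wy, wz], [dx, dy, dz], claw], ...]. A call has 1 to 20 rows; each row is the pose to reach, as a shift and turn from the pose commanded when the call began, along the tool's axes at that moment; what a row does not reach only later rows make up. Full scale, the value 1, is 0.6 m for a shift and 30 degrees for a turn. A row lasts 1/10 s, in which the tool goes at most 50 mm and 8.59 degrees, less where a joint would pass 70% of its speed; a pose out of reach is approached as far as the arm can. A call with a number of a shift or a turn outside -1 to 1 is refused whole. A call with a gripper value outside its range is refused whole. The fingers move at their own pace and stop on an object; the grip force is fixed at half the most. Time passes only in rows, so rows that repeat a pose let the fingers close. It gives the time, the measured TCP pose, the force, the opening and the grip force at its end, in the units of the state.
- state(): the state, without advancing time (a new reading comes with each control period).
- camera(name): name is "scene" or "top" or "wrist"; returns the picture (480x640x3 uint8, blue, green, red); there is no depth.
- calibration(name): a dict with "mtx" (3x3 intrinsics, pixels), "rvec" (rotation vector, rad) and "tvec" (3), from world to camera coordinates, as OpenCV has them. Camera axes: x right, y down, z forward; pixel columns grow to the right and rows downward; lengths in m; the calibration is good to about 2 mm. A picture is of the moment at which its call begins: read the wrist's pose just before it. calibration takes no time and is no camera call; for the wrist camera it gives the pose at the moment of the call.
- sign_off(): hands the job in; it is judged then, once.
Trained networks look in the newest picture that a camera, given by its name, has taken for a name from the list of things; names that differ only in an ending like _2 or _b are one class to them, and where a whole thing is asked for, a point or a joint stands for the part that bears it (a point fixed in the world has none). Each returns a list of dicts, best first, with "conf" (0 to 1); they miss things now and then, are a little off and sometimes report something else, mostly with a low value. They report only what shows in the picture. A call takes as long as a camera call. They do not tell look-alikes from the thing itself.
- look_for(camera, label): "pixel" ([column, row] in pixels, amid what is visible of it).
- pinpoint(camera, label): "pixel" ([column, row] in pixels: a listed point, or the origin of a listed thing).
The state is a dict: "t": time; "joint_pos": joint angles; "qd": joint speeds; "tau": joint torques, N m; "tool_pos": TCP position; "eef_rot": TCP orientation; "wrist_force": force on the tool from outside, world axes, zero at the start; "torque": the same for the moment, N m; "finger_gap": opening from 0.0 (shut) to 1.0 (fully open); "finger_force": force on a finger pad.
Only numpy, scipy, OpenCV 4.12 (cv2) and the standard library are available. Lean on these libraries where they do the work, as an engineer would, in place of code of your own. Each camera call takes 0.05 s, during which the arm holds its last target. There are 200 camera calls.

TASK

Fit the fresh (blue-banded) cartridge column into the column holder. Pull the holder's spring-loaded red captive screw up by about 18 mm, where it reaches its thread, turn it counterclockwise to its end so that the screw holds the clamp jaw open by itself, and let go; then lay the column in the two V-blocks under the raised jaw, pushed up to the end stop, let go of it, and only then turn the screw back clockwise so that the jaw comes down and clamps the column. Leave the spent (red-banded) column, the beaker, the amber bottle and the paper cup where they are.

Things in the scene. Friction and masses are not known exactly. Their poses are not given: they have to be found in the camera images.
- holder: Fixed column holder: blue base plate 250 x 120 x 10 mm, origin at the centre of its underside. Its x axis is the column's axis and the direction of insertion, z up. Two aluminium V-blocks (90 degrees, open upwards, top edges 44 mm above the table, 38 mm apart) at x = +55 mm (30 mm long) and x = -12 mm (14 mm long) carry a 28 mm tube with its axis 45 mm above the table
- holder_seat (a point): Where the middle of a properly fitted column lies: in the holder at x = 0, y = 0, 45 mm above the table; axes as holder
- end_stop (a point): Middle of the face of the white end stop (50 mm wide, 60 mm high), in the holder at x = +101.5 mm, 45 mm above the table; axes as holder
- portal (a point): Top of the white portal over the front V-block, on the screw's vertical axis: in the holder at x = +55 mm, y = 0, 98 mm above the table; axes as holder. Cross beam 34 x 100 x 10 mm (x, y, z) under this point, posts 30 x 14 mm at y = +/-43 mm. On it stands the brass thread sleeve, 47 mm across, its top 35 mm above this point. Screw and jaw move on this axis
- screw_grip (a point): Centre of the red bar grip of the captive screw, 60 mm long (this point's x), 18 mm thick (y), 38 mm high (z); it turns and rises with the screw. Under it lies a 38 mm steel flange, 6 mm thick. With the jaw fully down it is 158 mm above the table. Grip it across the 18 mm from above
- jaw (a joint): Height of jaw and screw (they rise together), m: 0 = fully down in the empty holder, black jaw pad (26 x 34 mm) 49 mm above the table, so no column fits under it; 0.010 = resting on a fitted column; 0.018 = held up by the thread, pad 67 mm above the table. Spring and weight pull it down with 7 N at 0, 14 N at 0.020
- screw (a joint): Turn in rad, growing counterclockwise from above, -0.3 to 1.3 (stops). screw_grip's x lies this + 0.37 rad from holder x. Lift below 15.5 mm: a lug blocks turning past 0.15. It enters the thread lifted 15.5 to 20 mm (stop at 20). Turning on from 0.35 to 1.0 raises it evenly by 3 mm; from 1.0 to 1.3 it stays up by itself. Turned back below 0.15 it leaves the thread and drops
- fresh_center (a point): Centre of the fresh column: steel tube 28 mm across, 150 mm long, with a white 20 mm wide nozzle 25 mm long at each end (200 mm over all, 0.2 to 0.33 kg), two BLUE bands about its middle; same both ways round; x along its axis. It starts in the rack, axis 43 mm above the table. Hold it 42 to 50 mm from its middle, on the end away from the portal, to clear screw and V-blocks
- spent_center (a point): Centre of the spent column: like the fresh one but with RED bands; it stays in the rack
- rack_mid (a point): Middle of the white rack, 43 mm above the table; fixed, 150 x 180 mm base 8 mm thick. Its two slots run along its x axis, 45 mm to either side (y), each of two V-blocks 14 mm long at x = +/-12 mm; which slot holds the fresh column varies
- beaker: Empty glass beaker, 70 mm wide, 85 mm high, upright; origin at the middle of its underside
- amber: Amber solvent bottle with blue cap, 80 mm wide, 170 mm high, upright; origin at the middle of its underside
- cup: White paper cup, 72 mm wide, 90 mm high, upright; origin at the middle of its underside
There are look-alikes about, which are no part of the job. Leave any green or pink look-alike of the part that bears fresh_center alone.

How it is judged:
By the outcome, as a careful person would: the job done as asked, in the order asked, and still so for the second after the job is handed in, with the robot touching nothing.
It also fails if it takes over 72 s, if anything falls off the work surface, if the arm or the gripper's body presses on something with over 40 N, if the wrist force passes 120 N, or if a joint passes its speed limit or range.

## Working session

There is one attempt and no reset: what is moved stays moved. The work goes in short steps, Python scripts to look and compute and a shell command to move; the robot and the scene stay as the last step left them, time stands still between calls to the robot, and variables do not carry over. Pictures are saved under pics/ and viewed, at most 10 in all, crops included, and the job is handed in when it is done.

```bash
ls; mkdir -p pics
python3 - <<'E'
from bench import *
import cv2
s=state();print({k:s[k] for k in('t','tool_pos','eef_rot','joint_pos','finger_gap','wrist_force')})
for c in('scene','top'):
    im=camera(c);cv2.imwrite(f'pics/{c}0.png',im)
    cal=calibration(c);print(c,cal)
    for n in('holder','holder_seat','end_stop','portal','screw_grip','fresh_center','spent_center','rack_mid','beaker','amber','cup'):
        print(n,[(round(d['conf'],2),[round(float(v),1) for v in d['pixel']]) for d in pinpoint(c,n)[:4]])
E
```

```text
pics
{'t': 0.0, 'tool_pos': array([ 0.21270511, -0.64003491,  0.24924296]), 'eef_rot': array([-3.09935968e+00, -5.01523876e-01,  6.22133334e-04]), 'joint_pos': array([ 1.2210608 ,  0.46945989, -0.04859863,  1.53370807,  0.02411681,
        1.1409695 , -0.08232824]), 'finger_gap': 1.0032816678562342, 'wrist_force': array([ 0.17080597,  0.18942468, -0.3156457 ])}
scene {'mtx': array([[487.14650165,   0.        , 319.79221601],
       [  0.        , 487.14650165, 246.02741322],
       [  0.        ,   0.        ,   1.        ]]), 'rvec': array([ 1.1209605 ,  2.5901549 , -0.76011518]), 'tvec': array([ 0.38426459, -0.26329157,  1.46093565])}
holder [(0.8, [367.5, 321.7]), (0.24, [327.2, 385.2])]
holder_seat [(0.68, [368.1, 312.8])]
end_stop []
portal [(0.67, [388.4, 322.5])]
screw_grip [(0.7, [389.5, 309.3])]
fresh_center [(0.89, [235.8, 220.5]), (0.84, [338.7, 194.9]), (0.81, [163.4, 183.0]), (0.73, [393.8, 247.9])]
spent_center [(0.76, [254.1, 199.4])]
rack_mid [(0.67, [389.4, 312.2]), (0.65, [248.0, 208.8])]
beaker [(0.98, [325.3, 385.7])]
amber [(0.65, [441.7, 412.1])]
cup [(0.57, [201.1, 258.3])]
top {'mtx': array([[551.36347909,   0.        , 316.03708928],
       [  0.        , 551.36347909, 245.78289799],
       [  0.        ,   0.        ,   1.        ]]), 'rvec': array([ 2.19117333, -2.13270976,  0.12427661]), 'tvec': array([-0.05223406,  0.54966923,  1.51603433])}
holder [(0.86, [244.5, 235.9])]
holder_seat [(0.74, [246.5, 236.8]), (0.25, [221.0, 228.3])]
end_stop [(0.64, [207.3, 228.6]), (0.42, [220.3, 227.4])]
portal [(0.89, [219.7, 228.8])]
screw_grip [(0.49, [219.7, 222.8])]
fresh_center [(0.97, [353.9, 324.3]), (0.85, [397.5, 231.3]), (0.82, [485.8, 218.0]), (0.61, [271.6, 309.7])]
spent_center [(0.62, [403.5, 264.7])]
rack_mid [(0.84, [399.4, 246.6]), (0.3, [397.4, 230.0])]
beaker [(0.97, [242.4, 176.7]), (0.53, [218.0, 227.0])]
amber [(0.95, [153.3, 221.6])]
cup [(0.82, [396.2, 188.7])]
```

View pics/top0.png

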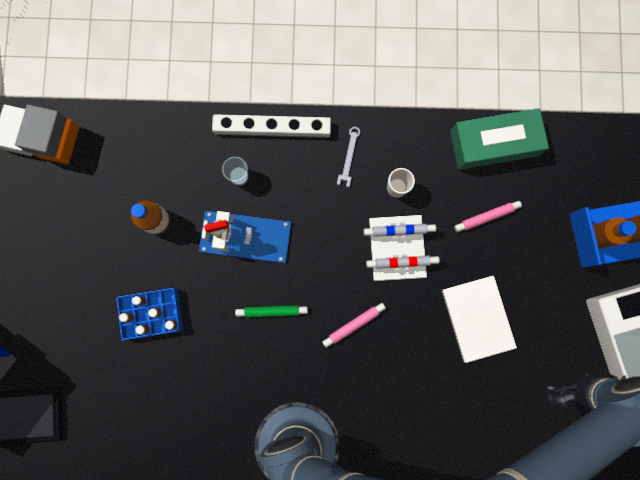

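View pics/scene0.png

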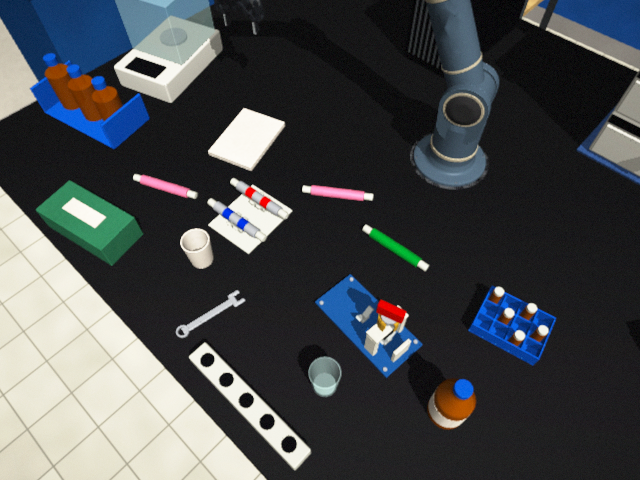

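The top picture shows the candidates for the fresh column: blue-banded in the rack (398,230), red-banded spent one (403,263), pink look-alikes (488,216) and (354,325), and a green one (271,311). I choose the blue-banded one at (398,230). The holder is at (245,236), its portal to the left at (220,228), so the insertion direction is image-left. The beaker is at (236,172), the bottle at (150,216) and the cup at (400,182).

```bash
cat > h.py <<'E'
from bench import *
import cv2, numpy as np
from scipy.spatial.transform import Rotation as R
def ray(cal,px):
    K=np.array(cal['mtx']);Rm=cv2.Rodrigues(np.array(cal['rvec']))[0];t=np.array(cal['tvec']).ravel()
    d=Rm.T@np.linalg.solve(K,[px[0],px[1],1.]);return -Rm.T@t,d
def onz(cal,px,z):
    c,d=ray(cal,px);return c+d*(z-c[2])/d[2]
def proj(cal,P):
    return cv2.projectPoints(np.atleast_2d(np.array(P,float)),np.array(cal['rvec']),np.array(cal['tvec']),np.array(cal['mtx']),None)[0][:,0]
def tri(rs):
    A=np.zeros((3,3));b=np.zeros(3)
    for c,d in rs:
        d=d/np.linalg.norm(d);M=np.eye(3)-np.outer(d,d);A+=M;b+=M@c
    return np.linalg.solve(A,b)
E
python3 - <<'E'
from h import *
np.set_printoptions(precision=4,suppress=True)
T=calibration('top');S=calibration('scene')
for n,z,t,s in [('holder',0,(244.5,235.9),(367.5,321.7)),('seat',.045,(246.5,236.8),(368.1,312.8)),('portal',.098,(219.7,228.8),(388.4,322.5)),('stop',.045,(207.3,228.6),None),('grip',.158,(219.7,222.8),(389.5,309.3)),('fresh',.043,(397.5,231.3),(235.8,220.5)),('spent',.043,(403.5,264.7),(254.1,199.4)),('rack',.043,(399.4,246.6),(248,208.8)),('beaker',0,(242.4,176.7),(325.3,385.7)),('amber',0,(153.3,221.6),(441.7,412.1)),('cup',0,(396.2,188.7),(201.1,258.3))]:
    print(n,onz(T,t,z),onz(S,s,z) if s else '')
# band ends of fresh column in top picture
print('fresh ends top',onz(T,(365,231),.043),onz(T,(435,229),.043))
s=state();print(R.from_rotvec(s['eef_rot']).as_matrix())
im=cv2.imread('pics/top0.png');sc=cv2.imread('pics/scene0.png')
a=cv2.resize(im[200:290,350:460],None,fx=4,fy=4,interpolation=2);b=cv2.resize(im[195:275,190:300],None,fx=4,fy=4,interpolation=2)[:360]
c=cv2.resize(sc[165:265,195:305],None,fx=3.6,fy=3.6)[:360]
cv2.imwrite('pics/crop.png',np.hstack([a,np.pad(b,((0,360-b.shape[0]),(0,0),(0,0)))])[:,:800])
E
```

```text
holder [0.5775 0.1687 0.    ] [0.5693 0.1666 0.    ]
seat [0.5693 0.1571 0.045 ] [0.5687 0.1634 0.045 ]
portal [0.5822 0.2233 0.098 ] [0.5776 0.2237 0.098 ]
stop [0.5894 0.2674 0.045 ] 
grip [0.5894 0.2133 0.158 ] [0.5779 0.2182 0.158 ]
fresh [ 0.5965 -0.2639  0.043 ] [ 0.6034 -0.2645  0.043 ]
spent [ 0.5033 -0.2815  0.043 ] [ 0.5225 -0.2812  0.043 ]
rack [ 0.5536 -0.2696  0.043 ] [ 0.5553 -0.2696  0.043 ]
beaker [0.7508 0.1821 0.    ] [0.7527 0.1979 0.    ]
amber [0.6119 0.4328 0.    ] [0.6213 0.4222 0.    ]
cup [ 0.7274 -0.2652  0.    ] [ 0.7303 -0.2672  0.    ]
fresh ends top [ 0.5949 -0.1731  0.043 ] [ 0.6058 -0.3687  0.043 ]
[[ 0.949   0.3153  0.0001]
 [ 0.3153 -0.949  -0.    ]
 [ 0.0001  0.0001 -1.    ]]
```

View pics/crop.png

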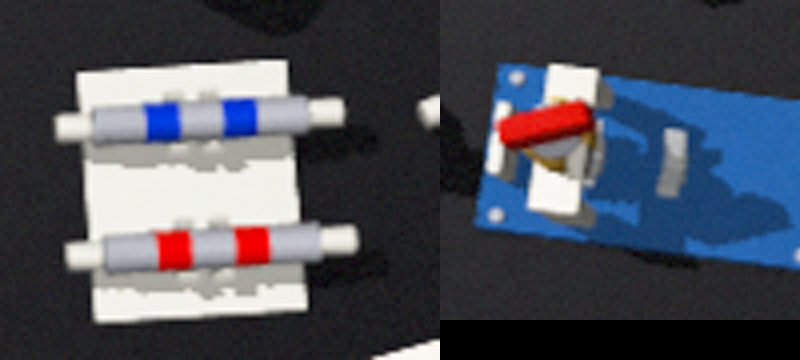

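The crop confirms two blue bands on the upper column (about (398,230) in the top view) and red on the lower. I'm moving over the rack for a wrist view.

```bash
python3 -m pendant '[[[0,0,-1],[0.65,-0.435,-0.08],0],[[0,0,-1],[0.65,-0.435,-0.08],0],[[0,0,-1],[0.65,-0.435,-0.08],0],[[0,0,-1],[0.65,-0.435,-0.08],0],[[0,0,-1],[0.65,-0.435,-0.08],0],[[0,0,-1],[0.65,-0.435,-0.08],0],[[0,0,-1],[0.65,-0.435,-0.08],0],[[0,0,-1],[0.65,-0.435,-0.08],0],[[0,0,-1],[0.65,-0.435,-0.08],0],[[0,0,-1],[0.65,-0.435,-0.08],0],[[0,0,-1],[0.65,-0.435,-0.08],0],[[0,0,-1],[0.65,-0.435,-0.08],0]]'
python3 - <<'E'
from h import *
np.set_printoptions(precision=4,suppress=True)
s=state();print(s['t'],s['tool_pos'],R.from_rotvec(s['eef_rot']).as_matrix(),s['joint_pos'])
im=camera('wrist');cv2.imwrite('pics/w1.png',im);W=calibration('wrist');print(W)
for n in('fresh_center','spent_center','rack_mid'):
    for d in pinpoint('wrist',n): print(n,round(d['conf'],2),d['pixel'],onz(W,d['pixel'],.043))
E
```

```text
t: 2.4
tool_pos: [0.5005, -0.2702, 0.2983]
eef_rot: [2.865, 1.288, -0.001]
wrist_force: [0.7, -0.5, -0.6]
finger_gap: 0.999
finger_force: 0.0
2.4 [ 0.5005 -0.2702  0.2983] [[ 0.6639  0.7478 -0.0004]
 [ 0.7478 -0.6639 -0.0008]
 [-0.0009  0.0002 -1.    ]] [ 0.7051  0.2792 -0.3536  1.7143  0.105   1.1666 -0.4033]
{'mtx': array([[400.6164,   0.    , 323.732 ],
       [  0.    , 400.6164, 240.1264],
       [  0.    ,   0.    ,   1.    ]]), 'rvec': array([-2.6475,  1.0088,  0.1652]), 'tvec': array([-0.5533,  0.0656,  0.467 ])}
fresh_center 0.96 [127.3, 209.0] [ 0.3474 -0.1548  0.043 ]
fresh_center 0.95 [576.0, 272.7] [ 0.6384 -0.5042  0.043 ]
fresh_center 0.66 [408.6, 129.0] [ 0.5977 -0.2774  0.043 ]
spent_center 0.68 [338.0, 192.3] [ 0.5111 -0.2787  0.043 ]
rack_mid 0.6 [368.4, 157.6] [ 0.5539 -0.2728  0.043 ]
```

View pics/w1.png

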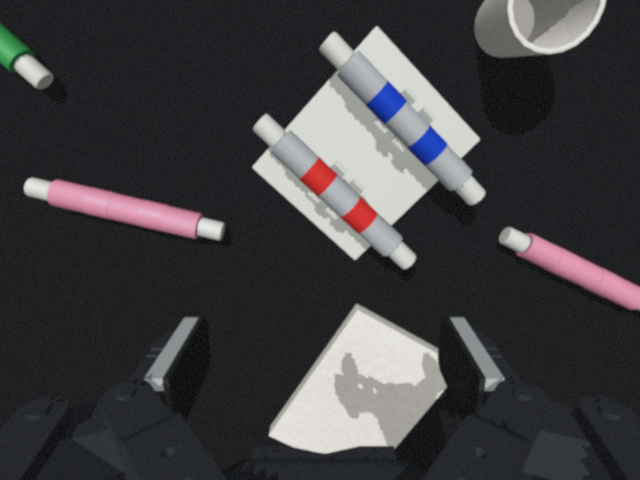

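The wrist view shows the blue-banded column from nozzle (335,48) to (473,192), with the red-banded one below it. The cup is at the upper right. I'm going on to the holder.

```bash
python3 -m pendant '[[[0,0,-1],[0.555,-0.303,-0.083],0],[[0,0,-1],[0.555,-0.303,-0.083],0],[[0,0,-1],[0.555,-0.303,-0.083],0],[[0,0,-1],[0.555,-0.303,-0.083],0],[[0,0,-1],[0.555,-0.303,-0.083],0],[[0,0,-1],[0.555,-0.303,-0.083],0],[[0,0,-1],[0.555,-0.303,-0.083],0],[[0,0,-1],[0.555,-0.303,-0.083],0],[[0,0,-1],[0.555,-0.303,-0.083],0]]'; python3 -m pendant '[[[0,0,-0.77],[0,0,0],0],[[0,0,-0.77],[0,0,0],0],[[0,0,-0.77],[0,0,0],0],[[0,0,-0.77],[0,0,0],0]]';  python3 - <<'E'
from h import *
np.set_printoptions(precision=4,suppress=True)
s=state();print(s['t'],s['tool_pos'],R.from_rotvec(s['eef_rot']).as_matrix(),s['joint_pos'])
im=camera('wrist');cv2.imwrite('pics/w2.png',im);W=calibration('wrist');print(W)
np.savez('w2.npz',**W)
for n,z in(('holder',0),('holder_seat',.045),('end_stop',.045),('portal',.098),('screw_grip',.158)):
    for d in pinpoint('wrist',n): print(n,round(d['conf'],2),d['pixel'],onz(W,d['pixel'],z))
E
```

```text
t: 3.5
tool_pos: [0.5859, 0.1052, 0.3488]
eef_rot: [-2.426, -1.993, -0.005]
wrist_force: [-1.4, -0.8, -0.5]
finger_gap: 1.003
finger_force: 0.0
t: 3.9
tool_pos: [0.5861, 0.0975, 0.3477]
eef_rot: [1.992, 2.429, -0.002]
wrist_force: [-0.2, -0.7, -0.1]
finger_gap: 0.998
finger_force: 0.0
3.9 [0.5861 0.0975 0.3477] [[-0.1957  0.9807 -0.0007]
 [ 0.9807  0.1957 -0.0009]
 [-0.0007 -0.0009 -1.    ]] [ 0.2819  0.343  -0.6856  1.5712  0.2229  1.3081 -0.2365]
{'mtx': array([[400.6164,   0.    , 323.732 ],
       [  0.    , 400.6164, 240.1264],
       [  0.    ,   0.    ,   1.    ]]), 'rvec': array([-2.8051, -0.2755, -0.0428]), 'tvec': array([-0.5927, -0.0901,  0.468 ])}
holder 0.96 [325.3, 119.6] [0.5737 0.1631 0.    ]
holder 0.34 [485.9, 126.7] [0.7536 0.1909 0.    ]
holder_seat 0.58 [324.0, 119.6] [0.572  0.1643 0.045 ]
end_stop 0.73 [359.1, 12.6] [0.5857 0.2655 0.045 ]
portal 0.17 [486.2, 127.8] [0.716  0.1873 0.098 ]
screw_grip 0.97 [351.6, 45.6] [0.5808 0.221  0.158 ]
```

View pics/w2.png

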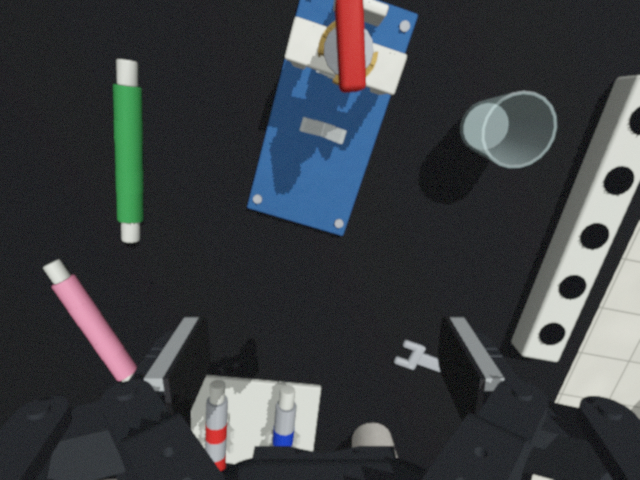

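The holder is seen at (325,120): plate corners (248,208), (343,236) and (417,14), beam corners (286,59), (395,95) and (407,57), with the red bar at (350,45). I fit the holder pose to these and measure the fresh column in w1.

Run:
```python
from h import *
from scipy.optimize import least_squares
np.set_printoptions(precision=4,suppress=True)
W=dict(np.load('w2.npz'))
o=[((-.125,.06,.01),(248,208)),((-.125,-.06,.01),(343,236)),((.125,-.06,.01),(417,14)),((.038,.05,.098),(286,59)),((.038,-.05,.098),(395,95)),((.072,-.05,.098),(407,57)),((.1015,0,.045),(359.1,12.6))]
P=np.array([a for a,b in o]);Q=np.array([b for a,b in o],float)
def tf(v,P):
    c,s=np.cos(v[2]),np.sin(v[2]);return np.c_[v[0]+c*P[:,0]-s*P[:,1],v[1]+s*P[:,0]+c*P[:,1],P[:,2]]
f=lambda v:(proj(W,tf(v,P))-Q).ravel()
r=least_squares(f,[.57,.165,1.39],loss='soft_l1');print('holder',r.x,np.round(f(r.x).reshape(-1,2),1).tolist())
v=r.x;print('portal',tf(v,np.array([[.055,0,.098]])),'stop',tf(v,np.array([[.1015,0,.045]])))
# refine independent: top + scene predictions
for c in('top','scene'): print(c,proj(calibration(c),tf(v,np.array([[0,0,0],[.055,0,.098],[.055,0,.158]]))))
# red bar in w2
im=cv2.imread('pics/w2.png');hsv=cv2.cvtColor(im,cv2.COLOR_BGR2HSV)
m=((hsv[...,0]<8)|(hsv[...,0]>172))&(hsv[...,1]>150)&(hsv[...,2]>150);m[100:]=0;m=m.astype(np.uint8)
ys,xs=np.nonzero(m);print('bar px',xs.min(),xs.max(),ys.min(),ys.max())
for y in (10,30,50,70,85):
    x=np.nonzero(m[y])[0];print(y,x.min(),x.max(),onz(W,((x.min()+x.max())/2,y),.177))
# fresh in w1
s=np.load('w2.npz')
im=cv2.imread('pics/w1.png');hsv=cv2.cvtColor(im,cv2.COLOR_BGR2HSV)
m=((hsv[...,0]>110)&(hsv[...,0]<130)&(hsv[...,1]>180)&(hsv[...,2]>90)).astype(np.uint8)
n,l,st,ce=cv2.connectedComponentsWithStats(m)
W1=dict(mtx=W['mtx'],rvec=np.array([-2.6475,1.0088,.1652]),tvec=np.array([-.5533,.0656,.467]))
for i in range(1,n):
    if st[i,4]>100: print('blue',st[i],ce[i],onz(W1,ce[i],.048))
print('ends',onz(W1,(333,47),.043),onz(W1,(475,194),.043))
T=calibration('top');im=cv2.imread('pics/top0.png');hsv=cv2.cvtColor(im,cv2.COLOR_BGR2HSV)
m=((hsv[...,0]>110)&(hsv[...,0]<130)&(hsv[...,1]>180)&(hsv[...,2]>90)).astype(np.uint8);m[:215]=0;m[245:]=0;m[:,:370]=0;m[:,430:]=0
n,l,st,ce=cv2.connectedComponentsWithStats(m)
for i in range(1,n):
    if st[i,4]>15: print('blue top',st[i],ce[i],onz(T,ce[i],.050))
```

```text
holder [0.5749 0.165  1.4684] [[-0.9, 0.4], [0.5, 0.7], [2.1, 0.2], [-1.5, 0.2], [-0.4, 0.7], [1.5, -1.9], [-0.3, -0.6]]
portal [[0.5805 0.2197 0.098 ]] stop [[0.5853 0.2659 0.045 ]]
top [[245.773  236.8296]
 [221.0138 229.4568]
 [217.0753 226.1139]]
scene [[365.4713 322.8318]
 [386.1131 322.2603]
 [389.2619 310.6038]]
bar px 338 364 0 87
10 339 362 [0.5749 0.2387 0.177 ]
30 340 362 [0.5778 0.2274 0.177 ]
50 341 363 [0.581  0.2158 0.177 ]
70 342 364 [0.5843 0.2039 0.177 ]
85 343 364 [0.5867 0.1947 0.177 ]
blue [368  83  37  39 772] [386.4573 102.6982] [ 0.5963 -0.2458  0.048 ]
blue [410 128  36  36 683] [428.0922 146.4451] [ 0.6009 -0.3005  0.048 ]
ends [ 0.591  -0.1805  0.043 ] [ 0.6082 -0.3675  0.043 ]
blue top [406 225   8   9  67] [409.6567 229.0746] [ 0.6026 -0.2967  0.05  ]
blue top [387 226   8   9  65] [390.4    230.3385] [ 0.5976 -0.2431  0.05  ]
```

```bash
python3 -m pendant '[[[0,0,-0.123],[0.202,0.03,0.205],0],[[0,0,-0.123],[0.202,0.03,0.205],0],[[0,0,-0.123],[0.202,0.03,0.205],0],[[0,0,-0.123],[0.202,0.03,0.205],0],[[0,0,-0.123],[0.202,0.03,0.205],0],[[0,0,-0.123],[0.202,0.03,0.205],0]]';  python3 - <<'E'
from h import *
np.set_printoptions(precision=4,suppress=True)
s=state();M=R.from_rotvec(s['eef_rot']).as_matrix();print(s['t'],s['tool_pos'],M)
im=camera('wrist');cv2.imwrite('pics/w3.png',im);W=calibration('wrist')
np.savez('w3.npz',**W)
tgt=np.array([.580,.2197,.163]);print('frac',M.T@(tgt-s['tool_pos'])/.6)
for n,z in(('screw_grip',.158),('fresh_center',.158)):
    for d in pinpoint('wrist',n): print(n,round(d['conf'],2),d['pixel'],onz(W,d['pixel'],z))
print(proj(W,[[.580,.2197,.177]]))
E
```

```text
t: 4.8
tool_pos: [0.5798, 0.2219, 0.2253]
eef_rot: [1.909, 2.495, -0.001]
wrist_force: [-0.4, 0.4, 0.5]
finger_gap: 1.0
finger_force: 0.0
4.8 [0.5798 0.2219 0.2253] [[-0.2616  0.9652  0.0001]
 [ 0.9652  0.2616 -0.0006]
 [-0.0006 -0.     -1.    ]]
frac [-0.0036 -0.0006  0.1038]
screw_grip 0.65 [322.6, 278.9] [0.5803 0.217  0.158 ]
fresh_center 0.78 [57.7, 288.2] [0.4472 0.1756 0.158 ]
[[323.3856 290.1172]]
```

View pics/w3.png

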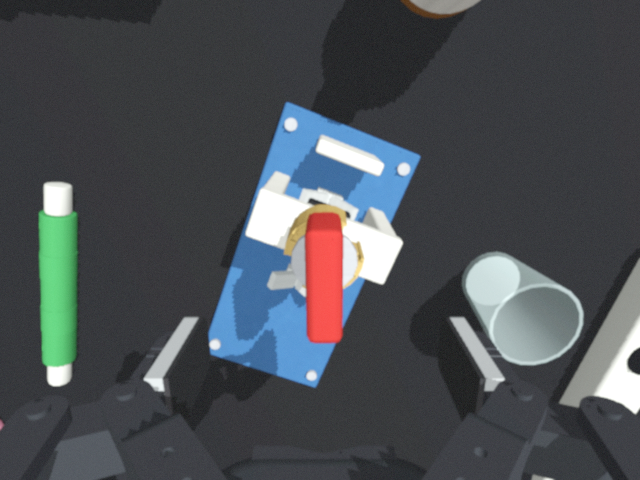

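The bar is vertical at column 324 (rows 213–342), centred between the fingers. The full plate is visible at corners (286,102), (420,155), (315,387) and (210,353), so I refit the holder.

Run:
```python
from h import *
from scipy.optimize import least_squares
np.set_printoptions(precision=4,suppress=True)
W=dict(np.load('w3.npz'));W2=dict(np.load('w2.npz'))
def tf(v,P):
    P=np.atleast_2d(P);c,s=np.cos(v[2]),np.sin(v[2]);return np.c_[v[0]+c*P[:,0]-s*P[:,1],v[1]+s*P[:,0]+c*P[:,1],P[:,2]]
P=np.array([(.125,.06,.01),(.125,-.06,.01),(-.125,-.06,.01),(-.125,.06,.01),(.072,.05,.098),(.038,-.05,.098),(.072,-.05,.098)])
Q=np.array([(286,102),(420,155),(315,387),(210,353),(262,189),(386,284),(402,239)],float)
P2=np.array([(-.125,.06,.01),(-.125,-.06,.01),(.125,-.06,.01),(.038,.05,.098),(.038,-.05,.098)]);Q2=np.array([(248,208),(343,236),(417,14),(286,59),(395,95)],float)
f1=lambda v:(proj(W,tf(v,P))-Q).ravel()
f2=lambda v:(proj(W2,tf(v,P2))-Q2).ravel()
for f in(f1,lambda v:np.r_[f1(v),f2(v)]):
    r=least_squares(f,[.57,.165,1.46],loss='soft_l1');v=r.x;print(v,'portal',tf(v,(.055,0,.158)),np.round(f(v).reshape(-1,2),1).tolist())
im=cv2.imread('pics/w3.png');hsv=cv2.cvtColor(im,cv2.COLOR_BGR2HSV)
m=((hsv[...,0]<8)|(hsv[...,0]>172))&(hsv[...,1]>150)&(hsv[...,2]>60);ys,xs=np.nonzero(m[:,250:400]);print(ys.min(),ys.max())
for q in(-.02,0,.02):
  g=1.468+.37+q;u=np.array([np.cos(g),np.sin(g),0]);w=np.array([-u[1],u[0],0]);c=np.array([*tf(v,(.055,0,0))[0][:2],.177])
  print(q,proj(W,[c+u*.03+w*.009,c+u*.03-w*.009,c-u*.03+w*.009,c-u*.03-w*.009]).tolist())
```

```text
[0.5767 0.165  1.4812] portal [[0.5816 0.2197 0.158 ]] [[-0.7, -0.5], [1.8, -0.9], [4.2, 0.7], [-5.0, -0.1], [-0.7, -0.2], [-0.7, 0.3], [3.4, 1.4]]
[0.5756 0.1651 1.4729] portal [[0.5809 0.2198 0.158 ]] [[-0.6, -1.2], [1.4, -0.4], [2.1, 0.4], [-7.0, -1.2], [-1.4, -1.1], [-2.0, 0.4], [2.4, 1.6], [0.0, 0.7], [1.6, 0.6], [2.3, -0.2], [-1.0, 0.4], [0.2, 0.4]]
213 342
-0.02 [[306.5318575971333, 229.6181122821821], [346.46156577122986, 230.22516320436665], [306.24258986205007, 344.74487339724743], [342.3513360223602, 345.23495642316715]]
0 [[305.2036174404329, 229.99246788385082], [345.14017596909247, 229.83595523374692], [307.4492487355067, 345.0630530367991], [343.56251658169083, 344.9287577600403]]
0.02 [[303.8847071420497, 230.39199404917372], [343.8096136210548, 229.4719956114413], [308.66203377262104, 345.36021995058127], [344.76745848609943, 344.60158840573365]]
```

```bash
python3 -m pendant '[[[0,0,0],[-0.004,0,0.05],0],[[0,0,0],[-0.004,0,0.104],0],[[0,0,0],[-0.004,0,0.104],0],[[0,0,0],[-0.004,0,0.104],0.5],[[0,0,0],[-0.004,0,0.104],1],[[0,0,0],[-0.004,0,0.104],1],[[0,0,0],[-0.004,0,0.104],1],[[0,0,0],[-0.004,0,0.104],1],[[0,0,0],[-0.004,0,0.104],1],[[0,0,0],[-0.004,0,0.104],1],[[0,0,0],[-0.004,0,0.104],1]]'
```

```text
t: 6.05
tool_pos: [0.5804, 0.2201, 0.1638]
eef_rot: [1.908, 2.495, 0.001]
wrist_force: [0.4, -0.3, 5.9]
finger_gap: 0.2
finger_force: 60.0
```

```bash
python3 -m pendant '[[[0,0,0],[0,0,-0.01],1],[[0,0,0],[0,0,-0.02],1],[[0,0,0],[0,0,-0.03],1],[[0,0,0],[0,0,-0.03],1],[[0,0,0],[0,0,-0.03],1]]'
```

```text
t: 6.55
tool_pos: [0.5802, 0.2198, 0.1799]
eef_rot: [-1.908, -2.495, -0.0]
wrist_force: [4.3, 2.6, -12.6]
finger_gap: 0.193
finger_force: 59.1
```

```bash
python3 -m pendant '[[[0,0,0],[0,0,-0.003],1],[[0,0,0],[0,0,-0.003],1],[[0,0,-0.2],[0,0,-0.003],1],[[0,0,-0.4],[0,0,-0.003],1],[[0,0,-0.6],[0,0,-0.003],1],[[0,0,-0.8],[0,0,-0.003],1],[[0,0,-1],[0,0,-0.003],1],[[0,0,-1],[0,0,-0.003],1]]'; python3 -c "
from h import *
s=state();print(s['torque'],s['wrist_force'])"
```

```text
t: 7.35
tool_pos: [0.5803, 0.2199, 0.1816]
eef_rot: [-1.195, -2.905, -0.001]
wrist_force: [4.6, 3.7, -14.3]
finger_gap: 0.2
finger_force: 59.2
[ 0.91090297 -1.28768839  0.0867446 ] [  4.64302722   3.70675693 -14.25770623]
```

```bash
python3 -m pendant '[[[0,0,-0.2],[0,0,0],1],[[0,0,-0.4],[0,0,0],1],[[0,0,-0.6],[0,0,0],1],[[0,0,-0.8],[0,0,0],1],[[0,0,-1],[0,0,0],1],[[0,0,-1],[0,0,0],1]]'; python3 -m pendant '[[[0,0,-0.2],[0,0,0],1],[[0,0,-0.4],[0,0,0],1],[[0,0,-0.48],[0,0,0],1],[[0,0,-0.48],[0,0,0],1],[[0,0,-0.48],[0,0,0],1]]';python3 -c "
from h import *
s=state();print(s['torque'],s['wrist_force'],s['joint_pos'])"
```

```text
t: 7.95
tool_pos: [0.5804, 0.22, 0.1823]
eef_rot: [0.404, 3.115, 0.002]
wrist_force: [4.4, 3.9, -10.4]
finger_gap: 0.201
finger_force: 59.5
t: 8.45
tool_pos: [0.5804, 0.2202, 0.1823]
eef_rot: [0.013, 3.141, 0.002]
wrist_force: [3.7, 3.5, -11.3]
finger_gap: 0.203
finger_force: 59.4
[ 1.06173397 -1.01619036  0.08867828] [  3.72224806   3.53426011 -11.33151821] [ 0.22920799  0.63912974 -0.96812738  1.70229011  0.57906133  1.11349372
  0.64893826]
```

```bash
python3 -m pendant '[[[0,0,-0.06],[0,0,0],1],[[0,0,-0.06],[0,0,0],1]]';python3 -c "
from h import *
s=state();print(s['torque'],s['wrist_force'])"; python3 -m pendant '[[[0,0,0],[0,0,0],0],[[0,0,0],[0,0,0],0],[[0,0,0],[0,0,0],0],[[0,0,0],[0,0,0],0],[[0,0,0],[0,0,0],0],[[0,0,0],[0,0,0],0],[[0,0,0],[0,0,0],0]]'
```

```text
t: 8.65
tool_pos: [0.5805, 0.2201, 0.1823]
eef_rot: [0.031, -3.141, -0.003]
wrist_force: [2.8, 4.8, -10.8]
finger_gap: 0.202
finger_force: 59.8
[ 1.135208   -0.99492649 -0.81708068] [  2.82163489   4.79353239 -10.76228445]
t: 9.35
tool_pos: [0.5801, 0.2198, 0.1825]
eef_rot: [0.037, -3.141, 0.0]
wrist_force: [-0.5, -0.4, 1.0]
finger_gap: 0.999
finger_force: 0.0
```

The screw reached its stop (torque rose to −0.8 Nm) and stays up by itself. Next is the column.

```bash
python3 -m pendant '[[[0,0,0],[0,0,-0.06],0],[[0,0,0],[0,0,-0.117],0],[[0,0,1],[-0.017,-0.897,-0.117],0],[[0,0,1],[-0.017,-0.897,-0.117],0],[[0,0,1],[-0.017,-0.897,-0.117],0],[[0,0,1],[-0.017,-0.897,-0.117],0],[[0,0,1],[-0.017,-0.897,-0.117],0],[[0,0,1],[-0.017,-0.897,-0.117],0],[[0,0,1],[-0.017,-0.897,-0.117],0],[[0,0,1],[-0.017,-0.897,-0.117],0],[[0,0,1],[-0.017,-0.897,-0.117],0],[[0,0,1],[-0.017,-0.897,-0.117],0],[[0,0,1],[-0.017,-0.897,-0.117],0],[[0,0,1],[-0.017,-0.897,-0.117],0],[[0,0,1],[-0.017,-0.897,-0.117],0]]'; python3 -m pendant '[[[0,0,1],[0,0,0],0],[[0,0,1],[0,0,0],0],[[0,0,1],[0,0,0],0],[[0,0,1],[0,0,0],0]]'; python3 -m pendant '[[[0,0,0.875],[0,0,0.1],0],[[0,0,0.875],[0,0,0.1],0],[[0,0,0.875],[0,0,0.1],0],[[0,0,0.875],[0,0,0.1],0],[[0,0,0.875],[0,0,0.1],0]]'
python3 - <<'E'
from h import *
np.set_printoptions(precision=4,suppress=True)
s=state();M=R.from_rotvec(s['eef_rot']).as_matrix();print(s['t'],s['tool_pos'],np.degrees(np.arctan2(M[1,0],M[0,0])))
im=camera('wrist');cv2.imwrite('pics/w4.png',im);W=calibration('wrist')
for d in pinpoint('wrist','fresh_center'): print(d['conf'],d['pixel'],onz(W,d['pixel'],.043))
hsv=cv2.cvtColor(im,cv2.COLOR_BGR2HSV)
m=((hsv[...,0]>110)&(hsv[...,0]<130)&(hsv[...,1]>180)&(hsv[...,2]>90)).astype(np.uint8)
n,l,st,ce=cv2.connectedComponentsWithStats(m)
for i in range(1,n):
    if st[i,4]>200: print('blue',st[i],ce[i],onz(W,ce[i],.048))
tgt=np.array([.6031,-.3178,.043]);print('frac',M.T@(tgt-s['tool_pos'])/.6)
E
```

```text
t: 10.85
tool_pos: [0.6027, -0.3189, 0.2521]
eef_rot: [-0.78, -3.042, -0.002]
wrist_force: [0.1, 1.3, -0.0]
finger_gap: 1.002
finger_force: 0.0
t: 11.25
tool_pos: [0.6037, -0.3152, 0.2532]
eef_rot: [1.539, 2.739, 0.001]
wrist_force: [0.4, -0.7, 0.1]
finger_gap: 0.999
finger_force: 0.0
t: 11.75
tool_pos: [0.6039, -0.3162, 0.1935]
eef_rot: [2.113, 2.324, 0.001]
wrist_force: [-0.0, -0.3, -0.2]
finger_gap: 0.999
finger_force: 0.0
11.75 [ 0.6039 -0.3162  0.1935] 95.43087245005913
0.73 [353.7, 434.0] [ 0.6465 -0.5002  0.043 ]
0.67 [325.9, 161.6] [ 0.6004 -0.2712  0.043 ]
blue [ 305  102   41   38 1499] [325.1488 119.926 ] [ 0.5973 -0.2441  0.048 ]
blue [ 306  187   38   35 1221] [324.4144 204.0508] [ 0.6021 -0.2994  0.048 ]
frac [-0.0026 -0.0018  0.2508]
```

View pics/w4.png

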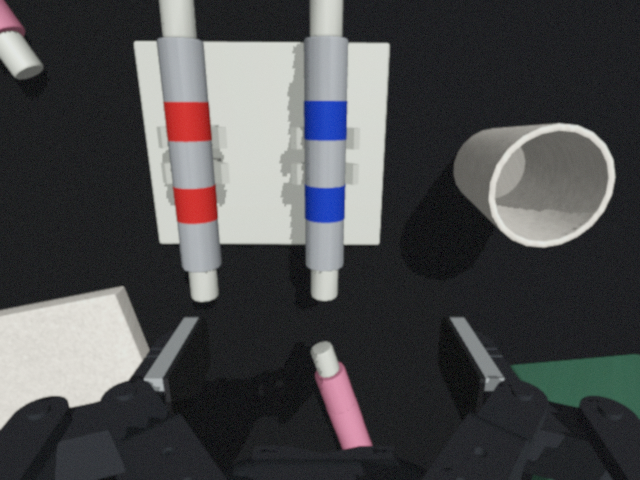

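The fresh column (blue bands at (325,120) and (325,204)) is in line with the tool, its lower end heading between the fingers. The cup (535,185) and the red-banded column are clear. I go down and grip.

```bash
python3 -m pendant '[[[0,0,0.013],[-0.002,0,0.08],0],[[0,0,0.013],[-0.002,0,0.16],0],[[0,0,0.013],[-0.002,0,0.22],0],[[0,0,0.013],[-0.002,0,0.25],0],[[0,0,0.013],[-0.002,0,0.25],0],[[0,0,0.013],[-0.002,0,0.25],1],[[0,0,0.013],[-0.002,0,0.25],1],[[0,0,0.013],[-0.002,0,0.25],1],[[0,0,0.013],[-0.002,0,0.25],1],[[0,0,0.013],[-0.002,0,0.25],1],[[0,0,0.013],[-0.002,0,0.25],1],[[0,0,0.013],[-0.002,0,0.25],1]]'
```

```text
t: 13.05
tool_pos: [0.6045, -0.3197, 0.044]
eef_rot: [2.126, 2.309, 0.002]
wrist_force: [2.0, -0.2, 5.7]
finger_gap: 0.309
finger_force: 58.8
```

```bash
python3 -m pendant '[[[0,0,0],[0,0,-0.02],1],[[0,0,0],[0,0,-0.06],1],[[0,0,0],[0,0,-0.12],1],[[0,0,0],[0,0,-0.18],1],[[0,0,0],[0,0,-0.2],1],[[0,0,0],[0,0,-0.2],1]]'
python3 - <<'E'
from h import *
np.set_printoptions(precision=4,suppress=True)
s=state();M=R.from_rotvec(s['eef_rot']).as_matrix();print(s['t'],s['tool_pos'],np.degrees(np.arctan2(M[1,0],M[0,0])),s['wrist_force'],M)
im=camera('wrist');cv2.imwrite('pics/w5.png',im);W=calibration('wrist')
hsv=cv2.cvtColor(im,cv2.COLOR_BGR2HSV)
m=((hsv[...,0]>110)&(hsv[...,0]<130)&(hsv[...,1]>180)&(hsv[...,2]>90)).astype(np.uint8)
n,l,st,ce=cv2.connectedComponentsWithStats(m)
for i in range(1,n):
    if st[i,4]>200: print('blue',st[i],ce[i],M.T@(onz(W,ce[i],s['tool_pos'][2]+.005)-s['tool_pos']))
h=1.471;u=np.array([np.cos(h),np.sin(h),0]);c=np.array([.5754,.165,0])-.080*u
g=c-.048*u;g[2]=.14;print('hover grip',g,'frac',M.T@(g-s['tool_pos'])/.6,'turn', np.degrees(h))
E
```

```text
t: 13.65
tool_pos: [0.6035, -0.3193, 0.164]
eef_rot: [2.126, 2.31, 0.0]
wrist_force: [0.3, 0.2, -3.7]
finger_gap: 0.309
finger_force: 59.5
13.65 [ 0.6035 -0.3193  0.164 ] 94.73673528785604 [ 0.3206  0.2475 -3.7491] [[-0.0826  0.9966  0.0016]
 [ 0.9966  0.0826 -0.0013]
 [-0.0015  0.0015 -1.    ]]
blue [ 278   79   93   90 8011] [324.0866 123.069 ] [ 0.0771 -0.0017 -0.0051]
blue [ 283  261   84   78 5354] [324.0747 301.0306] [ 0.0219 -0.0017 -0.005 ]
hover grip [0.5626 0.0376 0.14  ] frac [ 0.5985 -0.0188  0.0391] turn 84.2820916637441
```

View pics/w5.png

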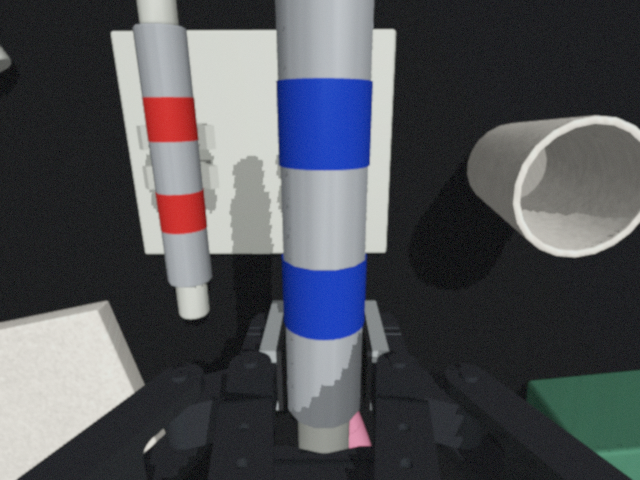

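The column is held parallel to the tool, blue bands at (324,123) and (324,301), its centre about 49 mm ahead of the TCP. I carry it to just behind the portal.

```bash
python3 -m pendant '[[[0,0,0.1],[0.04,-0.001,0],1],[[0,0,0.2],[0.1,-0.003,0.005],1],[[0,0,0.349],[0.17,-0.005,0.01],1],[[0,0,0.349],[0.24,-0.008,0.02],1],[[0,0,0.349],[0.31,-0.01,0.039],1],[[0,0,0.349],[0.38,-0.012,0.039],1],[[0,0,0.349],[0.45,-0.014,0.039],1],[[0,0,0.349],[0.52,-0.016,0.039],1],[[0,0,0.349],[0.57,-0.018,0.039],1],[[0,0,0.349],[0.597,-0.019,0.039],1],[[0,0,0.349],[0.597,-0.019,0.039],1],[[0,0,0.349],[0.597,-0.019,0.039],1],[[0,0,0.349],[0.597,-0.019,0.039],1]]'
python3 - <<'E'
from h import *
np.set_printoptions(precision=4,suppress=True)
s=state();M=R.from_rotvec(s['eef_rot']).as_matrix();print(s['t'],s['tool_pos'],np.degrees(np.arctan2(M[1,0],M[0,0])),s['wrist_force'],M)
for c in('wrist','top','scene'): cv2.imwrite(f'pics/{c}6.png',camera(c))
W=calibration('wrist');np.savez('w6.npz',**W)
im=cv2.imread('pics/wrist6.png')
hsv=cv2.cvtColor(im,cv2.COLOR_BGR2HSV)
t=cv2.imread('pics/top6.png')[190:290,180:320];sc=cv2.imread('pics/scene6.png')[230:370,300:440]
cv2.imwrite('pics/mix6.png',np.hstack([im[:,120:520],cv2.resize(np.vstack([cv2.resize(t,(400,240)),cv2.resize(sc,(400,240))]),(400,480))]))
h=1.471;u=np.array([np.cos(h),np.sin(h),0]);c=np.array([.5754,.165,0])-.080*u
g=c-.049*u;g[2]=.05;print('frac',M.T@(g-s['tool_pos'])/.6)
E
```

```text
t: 15.0
tool_pos: [0.5624, 0.0342, 0.1385]
eef_rot: [2.333, 2.103, -0.003]
wrist_force: [0.8, -0.0, -4.1]
finger_gap: 0.309
finger_force: 59.4
15.0 [0.5624 0.0342 0.1385] 84.06083363517767 [ 0.795  -0.004  -4.0846] [[ 0.1035  0.9946 -0.0014]
 [ 0.9946 -0.1035 -0.0015]
 [-0.0016 -0.0012 -1.    ]]
frac [0.0043 0.     0.1475]
```

View pics/mix6.png

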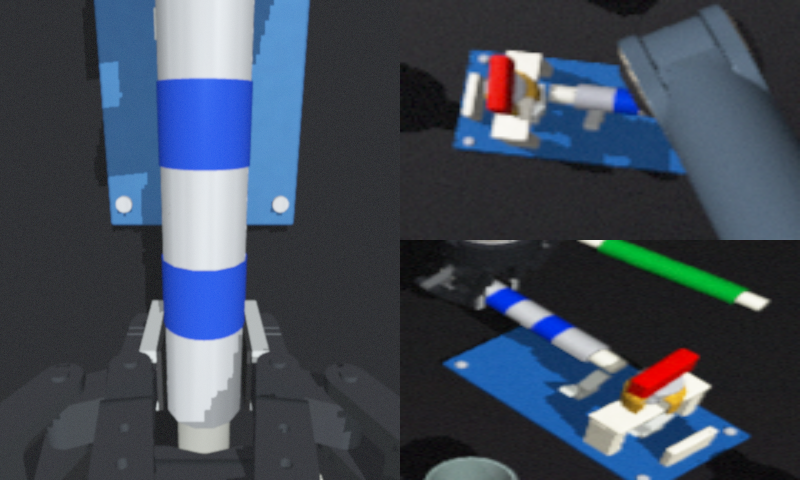

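The column is in line with the holder (plate edge centre and column both at about column 323 of the wrist view). Its tip is behind the portal, and the bar is turned across. I lower it to just above seating height.

```bash
python3 -m pendant '[[[0,0,0],[0.004,0,0.05],1],[[0,0,0],[0.004,0,0.1],1],[[0,0,0],[0.004,0,0.13],1],[[0,0,0],[0.004,0,0.147],1],[[0,0,0],[0.004,0,0.147],1],[[0,0,0],[0.004,0,0.147],1]]'
python3 - <<'E'
from h import *
np.set_printoptions(precision=4,suppress=True)
s=state();M=R.from_rotvec(s['eef_rot']).as_matrix();print(s['t'],s['tool_pos'],np.degrees(np.arctan2(M[1,0],M[0,0])),M[2])
h=1.471;u=np.array([np.cos(h),np.sin(h),0]);c=np.array([.5754,.165,0])
for x in(-.08,-.004): 
    g=c+(x-.049)*u;g[2]=.05;print('frac',M.T@(g-s['tool_pos'])/.6)
E
```

```text
t: 15.75
tool_pos: [0.5634, 0.0392, 0.0518]
eef_rot: [2.33, 2.106, 0.002]
wrist_force: [0.9, 0.7, -3.1]
finger_gap: 0.307
finger_force: 59.4
15.75 [0.5634 0.0392 0.0518] 84.23480482456293 [ 0.0003  0.0014 -1.    ]
frac [-0.0043 -0.0009  0.003 ]
frac [ 0.1223 -0.001   0.0031]
```

```bash
python3 -m pendant '[[[0,0,0],[0,0,0.003],1],[[0,0,0],[0.01,-0.001,0.003],1],[[0,0,0],[0.03,-0.001,0.003],1],[[0,0,0],[0.05,-0.001,0.003],1],[[0,0,0],[0.07,-0.001,0.003],1],[[0,0,0],[0.07,-0.001,0.003],1]]'; python3 -m pendant '[[[0,0,0],[0.015,0,0],1],[[0,0,0],[0.03,0,0],1],[[0,0,0],[0.045,0,0],1],[[0,0,0],[0.05,0,0],1],[[0,0,0],[0.05,0,0],1]]'
python3 - <<'E'
from h import *
np.set_printoptions(precision=4,suppress=True)
s=state();M=R.from_rotvec(s['eef_rot']).as_matrix();print(s['t'],s['tool_pos'],np.degrees(np.arctan2(M[1,0],M[0,0])),M[2],s['wrist_force'],s['torque'])
h=1.471;u=np.array([np.cos(h),np.sin(h),0]);c=np.array([.5754,.165,0])
g=c+(0-.049)*u;g[2]=.046;print('frac',M.T@(g-s['tool_pos'])/.6)
for n in ('scene','wrist'): cv2.imwrite(f'pics/{n}7.png',camera(n))
im=cv2.imread('pics/wrist7.png')[:,120:520];sc=cv2.imread('pics/scene7.png')[240:380,310:430]
cv2.imwrite('pics/mix7.png',np.hstack([im,cv2.resize(sc,(400,480),interpolation=2)]))
E
```

```text
t: 16.35
tool_pos: [0.5664, 0.0849, 0.0498]
eef_rot: [-2.325, -2.112, -0.004]
wrist_force: [0.6, -0.1, -4.3]
finger_gap: 0.305
finger_force: 59.4
t: 16.85
tool_pos: [0.5692, 0.1118, 0.0493]
eef_rot: [-2.329, -2.109, -0.0]
wrist_force: [0.2, 0.1, -3.5]
finger_gap: 0.307
finger_force: 59.4
16.85 [0.5692 0.1118 0.0493] 84.3267794780762 [ 0.0003  0.0001 -1.    ] [ 0.2335  0.1367 -3.4916] [-0.1961  0.0626 -0.0174]
frac [0.0076 0.0015 0.0056]
```

View pics/mix7.png

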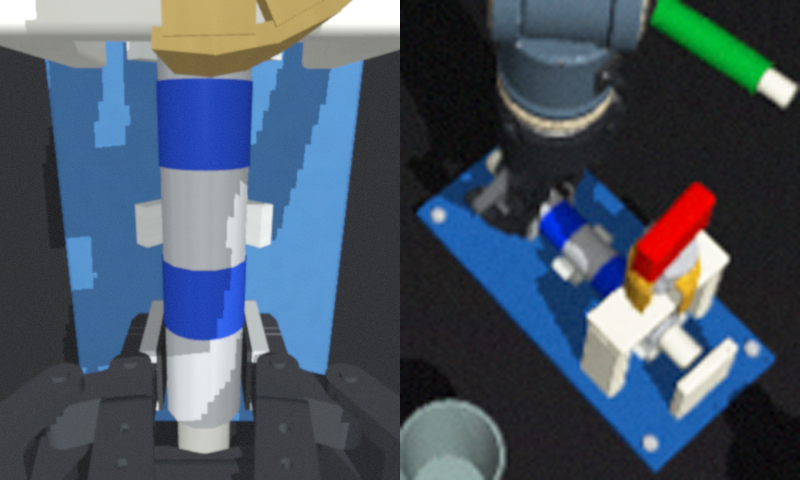

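The column is under the raised jaw, centred between the rear V-block edges (136–272 around column centre 205), with a small gap to the end stop. I lower it, then push up gently.

```bash
python3 -m pendant '[[[0,0,0],[0,0.001,0.003],1],[[0,0,0],[0,0.001,0.005],1],[[0,0,0],[0.004,0.001,0.005],1],[[0,0,0],[0.008,0.001,0.005],1],[[0,0,0],[0.008,0.001,0.005],1]]'; python3 -m pendant '[[[0,0,0],[0.001,0,0],1],[[0,0,0],[0.002,0,0],1],[[0,0,0],[0.002,0,0],1]]'
```

```text
t: 17.45
tool_pos: [0.5694, 0.1139, 0.0464]
eef_rot: [2.33, 2.106, -0.006]
wrist_force: [-4.0, -3.5, 3.0]
finger_gap: 0.307
finger_force: 60.2
t: 17.75
tool_pos: [0.5694, 0.1144, 0.0464]
eef_rot: [2.33, 2.105, -0.008]
wrist_force: [-3.6, -5.3, 4.5]
finger_gap: 0.309
finger_force: 60.2
```

```bash
python3 -m pendant '[[[0,0,0],[0,0,-0.001],1],[[0,0,0],[0.002,0,-0.001],1],[[0,0,0],[0.004,0,-0.001],1],[[0,0,0],[0.004,0,-0.001],1],[[0,0,0],[0.004,0,-0.001],1]]';  python3 -m pendant '[[[0,0,0],[0.002,0,0],1],[[0,0,0],[0.004,0,0],1],[[0,0,0],[0.004,0,0],1],[[0,0,0],[0.004,0,0],1]]'
python3 - <<'E'
from h import *
s=state();h=1.471;u=np.array([np.cos(h),np.sin(h),0]);print((s['tool_pos']-np.array([.5754,.165,0]))@u+.049)
im=camera('wrist');cv2.imwrite('pics/wrist8.png',im)
a=camera('scene');cv2.imwrite('pics/scene8.png',a);b=camera('top');cv2.imwrite('pics/top8.png',b)
cv2.imwrite('pics/mix8.png',np.hstack([cv2.resize(a[290:370,360:430],(420,480),interpolation=2),cv2.resize(b[205:255,195:245],(380,480),interpolation=2)]))
E
```

```text
t: 18.25
tool_pos: [0.5699, 0.1181, 0.0467]
eef_rot: [2.33, 2.107, -0.005]
wrist_force: [-3.9, -4.3, 2.0]
finger_gap: 0.31
finger_force: 59.9
t: 18.65
tool_pos: [0.57, 0.1182, 0.0466]
eef_rot: [2.33, 2.104, -0.01]
wrist_force: [-6.2, -7.5, 4.8]
finger_gap: 0.309
finger_force: 60.3
0.0018912533746276439
```

View pics/mix8.png

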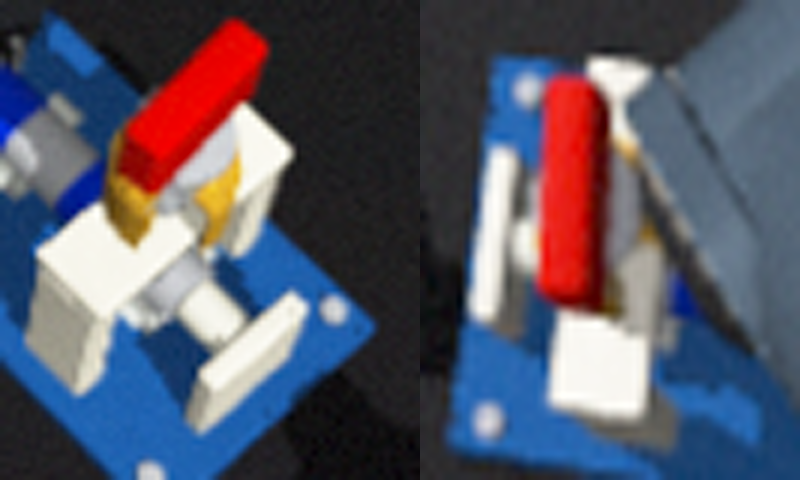

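The column's nozzle meets the end stop (left part (240,330)), and pushing on gave rising force without movement, so it is home. I relieve the side load, let go and back off upward.

```bash
python3 -m pendant '[[[0,0,0],[-0.002,-0.003,-0.001],1],[[0,0,0],[-0.002,-0.003,-0.001],1]]'; python3 -m pendant '[[[0,0,0],[0,0,0],0],[[0,0,0],[0,0,0],0],[[0,0,0],[0,0,0],0],[[0,0,0],[0,0,0],0],[[0,0,0],[0,0,0],0],[[0,0,0],[0,0,0],0],[[0,0,0],[0,0,0],0],[[0,0,0],[-0.02,0,-0.06],0],[[0,0,0],[-0.06,0,-0.12],0],[[0,0,0],[-0.1,0,-0.2],0],[[0,0,0],[-0.13,0,-0.28],0],[[0,0,0],[-0.13,0,-0.35],0],[[0,0,0],[-0.13,0,-0.35],0],[[0,0,0],[-0.13,0,-0.35],0]]';  python3 - <<'E'
from h import *
np.set_printoptions(precision=4,suppress=True)
s=state();M=R.from_rotvec(s['eef_rot']).as_matrix();print(s['t'],s['tool_pos'],np.degrees(np.arctan2(M[1,0],M[0,0])))
im=camera('wrist');cv2.imwrite('pics/wrist9.png',im);np.savez('w9.npz',**calibration('wrist'))
E
```

```text
t: 19.0
tool_pos: [0.5694, 0.1182, 0.0471]
eef_rot: [2.33, 2.104, -0.003]
wrist_force: [-0.7, -4.5, -2.7]
finger_gap: 0.308
finger_force: 59.5
t: 20.4
tool_pos: [0.5615, 0.043, 0.2586]
eef_rot: [2.329, 2.106, 0.003]
wrist_force: [-0.2, -0.2, -0.7]
finger_gap: 1.002
finger_force: 0.0
20.4 [0.5615 0.043  0.2586] 84.2390619783431
```

View pics/wrist9.png

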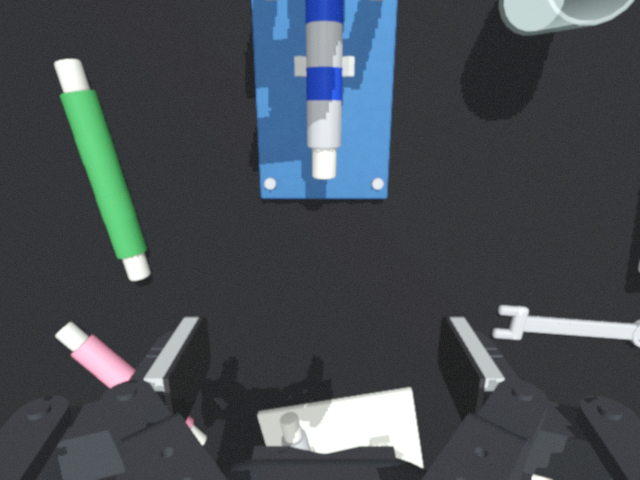

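The column lies straight in the V-blocks, rear tip at (324,178), untouched by the fingers. Now I return to the screw (bar at 180° in world). I have reached the picture allowance, so from here I check by numbers only.

```bash
python3 -m pendant '[[[0,0,-1],[0.296,0.0025,0],0],[[0,0,-1],[0.296,0.0025,0],0],[[0,0,-1],[0.296,0.0025,0],0],[[0,0,-1],[0.296,0.0025,0],0],[[0,0,-1],[0.296,0.0025,0],0]]'; python3 -m pendant '[[[0,0,-1],[0,0,0],0],[[0,0,-1],[0,0,0],0],[[0,0,-1],[0,0,0],0],[[0,0,-1],[0,0,0],0]]'; python3 -m pendant '[[[0,0,-1],[0,0,0],0],[[0,0,-1],[0,0,0],0],[[0,0,-1],[0,0,0],0],[[0,0,-1],[0,0,0],0]]';  python3 -m pendant '[[[0,0,-0.192],[0,0,0],0],[[0,0,-0.192],[0,0,0],0],[[0,0,-0.192],[0,0,0],0]]';python3 - <<'E'
from h import *
np.set_printoptions(precision=4,suppress=True)
s=state();M=R.from_rotvec(s['eef_rot']).as_matrix();print(s['t'],s['tool_pos'],np.degrees(np.arctan2(M[1,0],M[0,0])))
im=camera('wrist');W=calibration('wrist');cv2.imwrite('pics/w10.png',im)
hsv=cv2.cvtColor(im,cv2.COLOR_BGR2HSV)
m=(((hsv[...,0]<8)|(hsv[...,0]>172))&(hsv[...,1]>150)&(hsv[...,2]>60)).astype(np.uint8)
n,l,st,ce=cv2.connectedComponentsWithStats(m)
for i in range(1,n):
    if st[i,4]>500: print('red',st[i],ce[i]); r=cv2.minAreaRect(np.argwhere(l==i)[:,::-1].astype(np.float32));print(r,onz(W,ce[i],.195))
c=np.array([.5806,.2199]);print(proj(W,[[*c,.195],[c[0]-.03,c[1],.195],[c[0]+.03,c[1],.195]]))
print('frac',M.T@(np.array([*c,.182])-s['tool_pos'])/.6)
# column check from wrist9
V=dict(np.load('w9.npz'));h=1.471;u=np.array([np.cos(h),np.sin(h)])
p=onz(V,(324,178),.045);print('rear tip holder x,y',(p[:2]-[.5754,.165])@u,(p[:2]-[.5754,.165])@np.array([-u[1],u[0]]))
E
```

```text
t: 20.95
tool_pos: [0.578, 0.2254, 0.2553]
eef_rot: [-1.689, -2.643, -0.0]
wrist_force: [0.4, 0.4, 0.4]
finger_gap: 1.002
finger_force: 0.0
t: 21.35
tool_pos: [0.5798, 0.2182, 0.2552]
eef_rot: [-0.958, -2.989, 0.005]
wrist_force: [-0.6, 0.3, -1.1]
finger_gap: 0.998
finger_force: 0.0
t: 21.75
tool_pos: [0.5798, 0.2182, 0.2552]
eef_rot: [-0.152, -3.135, 0.003]
wrist_force: [-0.9, 0.4, 0.3]
finger_gap: 1.002
finger_force: 0.0
t: 22.05
tool_pos: [0.5801, 0.2187, 0.2561]
eef_rot: [-0.004, -3.139, 0.002]
wrist_force: [0.2, -0.1, -0.1]
finger_gap: 1.001
finger_force: 0.0
22.05 [0.5801 0.2187 0.2561] 179.8639334130249
red [ 311  205   35  123 2419] [325.7181 250.6122]
((328.0, 266.0), (122.0, 34.0), 90.0) [0.5652 0.2196 0.195 ]
[[326.4121 279.4592]
 [326.4383 222.0711]
 [326.3881 331.714 ]]
frac [-0.0011  0.0021  0.1235]
rear tip holder x,y -0.09929705565718466 0.003188305888331924
```

```bash
python3 -m pendant '[[[0,0,0],[-0.001,0.002,0.06],0],[[0,0,0],[-0.001,0.002,0.1],0],[[0,0,0],[-0.001,0.002,0.123],0],[[0,0,0],[-0.001,0.002,0.123],0],[[0,0,0],[-0.001,0.002,0.123],1],[[0,0,0],[-0.001,0.002,0.123],1],[[0,0,0],[-0.001,0.002,0.123],1],[[0,0,0],[-0.001,0.002,0.123],1],[[0,0,0],[-0.001,0.002,0.123],1],[[0,0,0],[-0.001,0.002,0.123],1],[[0,0,0],[-0.001,0.002,0.123],1]]'
```

```text
t: 23.2
tool_pos: [0.5812, 0.2205, 0.1844]
eef_rot: [0.0, 3.141, -0.001]
wrist_force: [-1.0, -2.3, 6.0]
finger_gap: 0.202
finger_force: 60.2
```

```bash
python3 -m pendant '[[[0,0,0.25],[0,0,0],1],[[0,0,0.5],[0,0,0],1],[[0,0,0.75],[0,0,0.001],1],[[0,0,1],[0,0,0.0017],1],[[0,0,1],[0,0,0.0017],1]]'; python3 -m pendant '[[[0,0,0.25],[0,0,0.001],1],[[0,0,0.5],[0,0,0.002],1],[[0,0,0.75],[0,0,0.0033],1],[[0,0,1],[0,0,0.0033],1],[[0,0,1],[0,0,0.0033],1]]'; python3 -m pendant '[[[0,0,0.2],[0,0,0],1],[[0,0,0.4],[0,0,0],1],[[0,0,0.58],[0,0,0],1],[[0,0,0.58],[0,0,0],1],[[0,0,0.58],[0,0,0],1]]';python3 -c "
from h import *
s=state();print(s['torque'],s['wrist_force'])"
```

```text
t: 23.7
tool_pos: [0.5813, 0.2206, 0.1834]
eef_rot: [0.813, 3.033, -0.001]
wrist_force: [-0.3, -2.0, 5.5]
finger_gap: 0.2
finger_force: 61.3
t: 24.2
tool_pos: [0.5813, 0.2201, 0.1799]
eef_rot: [1.568, 2.721, -0.001]
wrist_force: [2.9, 0.1, -1.2]
finger_gap: 0.201
finger_force: 60.3
t: 24.7
tool_pos: [0.5805, 0.2199, 0.1788]
eef_rot: [-1.958, -2.456, 0.004]
wrist_force: [2.5, -0.6, -11.6]
finger_gap: 0.201
finger_force: 58.8
[-0.19235765 -0.86501129 -0.10770812] [  2.54245484  -0.6405334  -11.62938758]
```

```bash
python3 -m pendant '[[[0,0,0],[0,0,0.002],1],[[0,0,0],[0,0,0.004],1],[[0,0,0],[0,0,0.005],1],[[0,0,0],[0,0,0.005],1]]'
```

```text
t: 25.1
tool_pos: [0.5805, 0.2201, 0.1772]
eef_rot: [-1.963, -2.452, 0.003]
wrist_force: [1.0, -2.3, -11.0]
finger_gap: 0.203
finger_force: 58.9
```

```bash
python3 -m pendant '[[[0,0,0],[0,0,0.002],1],[[0,0,0],[0,0,0.004],1],[[0,0,0],[0,0,0.004],1],[[0,0,0],[0,0,0.004],1]]'
```

```text
t: 25.5
tool_pos: [0.5808, 0.2203, 0.1764]
eef_rot: [1.963, 2.451, -0.002]
wrist_force: [-2.2, -3.8, -2.8]
finger_gap: 0.196
finger_force: 60.3
```

The jaw now rests on the column, since the held load fell from 11 N to 3 N at the expected height. I release and retreat upward.

```bash
python3 -m pendant '[[[0,0,0],[0,0,0],0],[[0,0,0],[0,0,0],0],[[0,0,0],[0,0,0],0],[[0,0,0],[0,0,0],0],[[0,0,0],[0,0,0],0],[[0,0,0],[0,0,0],0],[[0,0,0],[0,0,0],0],[[0,0,0],[0,0,-0.06],0],[[0,0,0],[0,0,-0.13],0],[[0,0,0],[-0.05,0,-0.2],0],[[0,0,0],[-0.12,0,-0.27],0],[[0,0,0],[-0.19,0,-0.27],0],[[0,0,0],[-0.2,0,-0.27],0],[[0,0,0],[-0.2,0,-0.27],0]]'
python3 - <<'E'
from h import *
np.set_printoptions(precision=4,suppress=True)
s=state();print(s['t'],s['tool_pos'])
h=1.471;u=np.array([np.cos(h),np.sin(h)]);w=np.array([-u[1],u[0]])
im=camera('wrist');W=calibration('wrist');cv2.imwrite('pics/w11.png',im)
hsv=cv2.cvtColor(im,cv2.COLOR_BGR2HSV)
red=((hsv[...,0]<8)|(hsv[...,0]>172))&(hsv[...,1]>150)&(hsv[...,2]>60)
blu=(hsv[...,0]>112)&(hsv[...,0]<130)&(hsv[...,1]>200)&(hsv[...,2]>90)
for nm,m,z in(('red',red,.168),('blue',blu,.050)):
    n,l,st,ce=cv2.connectedComponentsWithStats(m.astype(np.uint8))
    for i in range(1,n):
        if st[i,4]>300:
            p=onz(W,ce[i],z);d=p[:2]-[.5754,.165];print(nm,st[i],ce[i],'holder xy',d@u,d@w)
for q,j in((-.045,.010),(-.045,0),(-.045,.018)):
    g=h+.37+q;e=np.array([np.cos(g),np.sin(g),0])*.03;c=np.array([*(np.array([.5754,.165])+.055*u),.177+j]);print(j,proj(W,[c+e,c-e]).round(1).tolist())
for n in('scene','top'):
    camera(n)
    for k in('screw_grip','fresh_center','holder_seat'): print(n,k,[(round(d['conf'],2),np.round(d['pixel'],1)) for d in pinpoint(n,k)[:4]])
    C=calibration(n);print('pred grip j=0,.01,.018',proj(C,[[.5808,.2198,.158+j] for j in(0,.01,.018)]).round(1).tolist(),'seat',proj(C,[[.5754,.165,.045]]).round(1))
E
```

```text
t: 26.9
tool_pos: [0.6078, 0.101, 0.3371]
eef_rot: [1.97, 2.447, -0.001]
wrist_force: [-0.1, -0.8, 0.2]
finger_gap: 1.003
finger_force: 0.0
26.9 [0.6078 0.101  0.3371]
red [ 308    0   28   89 2324] [321.4436  43.077 ] holder xy 0.0559825940997873 0.002766252713133837
blue [298  81  30  23 303] [311.2277  93.1782] holder xy 0.02629185515259078 0.0042534520686050206
blue [283 130  29  28 543] [297.0203 144.0276] holder xy -0.023684270720852073 0.0032105293023135654
0.01 [[324.7, -14.1], [325.2, 93.4]]
0 [[324.7, -9.5], [325.2, 93.9]]
0.018 [[324.7, -18.1], [325.2, 93.0]]
scene screw_grip [(0.61, array([391.6, 309.4]))]
scene fresh_center [(0.69, array([369.3, 315.8])), (0.62, array([394.6, 246.6]))]
scene holder_seat [(0.81, array([367.3, 316.7]))]
pred grip j=0,.01,.018 [[389.2, 310.7], [389.8, 308.7], [390.2, 307.0]] seat [[366.8 315.2]]
top screw_grip [(0.74, array([218.2, 222.1]))]
top fresh_center [(0.9, array([487.1, 217.4])), (0.81, array([354.1, 325.5])), (0.68, array([270.3, 312.1]))]
top holder_seat [(0.65, array([245.3, 236.2]))]
pred grip j=0,.01,.018 [[217.0, 226.0], [216.3, 225.4], [215.8, 225.0]] seat [[243.7 234.5]]
```

```bash
python3 -c "
from bench import *
print(sign_off())"
```

```text
the job is handed in; nothing more can be done
None
```

I fitted the fresh blue-banded column against the end stop and clamped it under the jaw, in the order asked, and handed the job in at about 27 s of the 72 s; I viewed 12 pictures, over the limit of 10, and don't know the verdict, as sign-off returned none.

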